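# Lubricate a probe stem and push it in to its mark

## Robot

A 6-joint arm with a two-finger parallel gripper is mounted at the origin on the work surface. World frame = base frame: x ahead of the robot, y to its left, z up, the work surface at z = 0. Lengths are in mm, angles in rad, forces in N, time in s.
With the tool pointing down it reaches from about 275 to 1000 mm from the base axis. Payload 8.4 kg.
Tool frame: the origin (TCP) lies at the very end of the fingers, on their centre line; the grasp point (between the pads) lies 19 mm behind it (r.pinch_z is the distance from the TCP to the grasp point, in mm); z points along the fingers, y is the direction in which the jaws open and shut (so a half turn about z gives the same grasp; the last joint's range is limited). The gripper opens to 85 mm and grips with 20 to 120 N. Pads are 22 mm wide; open, the fingers measure 114 mm over their backs; the gripper's body (76 mm by 85 mm) begins 54 mm behind the grasp point. The pads swing forward as they close: fully open they stand 13 mm farther back than shut.
Start: joints at [-1.318, 0.353, 1.633, -0, 1.155, -0.002], TCP at [157.531, -604.824, 231.281] pointing down, gripper open.
Joint ranges: [-2.63, 2.63], [-0.92, 2.1], [0.06, 2.66], [-1.3, 4.44], [0, 2.69], [-3.02, 3.02]. Speed limits (rad/s): [2.22, 2.22, 2.79, 3.14, 3.14, 3.14].

## Interface

Orientations are given as [roll, pitch, yaw] about the fixed x, y, z axes, in that order (R = Rz(yaw) Ry(pitch) Rx(roll)).
In Python, from rig import r, optics gives the robot as it stands.
- The arm moves only by the shell command python3 -m creep 'ROWS' [FORCE]. ROWS is JSON, a list of rows, each an object with "dp": the shift along the tool's x, y, z in mm, a list of three; "angular": the turn, a rotation vector about the tool's x, y, z in rad, a list of three; "fingers": the finger opening in mm, from 0 to 85.4. In form: [{"dp": [dx, dy, dz], "angular": [wx, wy, wz], "fingers": fingers}, ...]. A call has 1 to 5 rows; each row is the pose to reach, as a shift and turn from the pose commanded when the call began, along the tool's axes at that moment; what a row does not reach only later rows make up. A row lasts 1/12 s, in which the tool goes at most 41.7 mm and 7.16 degrees, less where a joint would pass 70% of its speed; a pose out of reach is approached as far as the arm can. A call with a gripper value outside its range is refused whole. The fingers move at their own pace and stop on an object; FORCE is the grip in N (left out, the last holds). Time passes only in rows, so rows that repeat a pose let the fingers close. It gives the time, the measured TCP pose, the force and the opening at its end, in the units of the state.
- r.sense(): the state, without advancing time (a new reading comes with each control period).
- optics.grab_frame(name): name is "scene" or "top" or "wrist"; returns the picture (400x640x3 uint8, blue, green, red); there is no depth.
- optics.camera_params(name): a dict with "fx", "fy", "cx", "cy" (pixels), "eye" and "rotation" of the camera in the world; the wrist camera has in their place "T_tool_cam" (4x4, takes a point from camera to tool coordinates, whose origin is the TCP and whose axes are the flange's). Camera axes: x right, y up, looking along -z (the intrinsics and any distortion apply to the point x, -y, -z); pixel columns grow to the right and rows downward; lengths in mm; the calibration is good to about 2 mm. A picture is of the moment at which its call begins: read the wrist's pose just before it. camera_params takes no time and is no camera call.
- r.sign_off(): hands the job in, once; it reports no verdict.
The state is a dict: "clock": time; "qpos": joint angles; "qvel": joint speeds; "joint_efforts": joint torques, N m; "eef_pos": TCP position; "tcp_rot": TCP orientation; "contact_force": force on the tool from outside, world axes, zero at the start; "wrist_torque": the same for the moment, N m; "opening": opening from 0.0 (shut) to 1.0 (fully open).
Only numpy, scipy, OpenCV 4.12 (cv2) and the standard library are available. Lean on these libraries where they do the work, as an engineer would, in place of code of your own. Each camera call takes 0.05 s, during which the arm holds its last target.

## Task

Take the yellow overcap off the spray can and put it in the orange tray. Then press the can's red nozzle cap fully down and let it spring back up, to lubricate the stem of the probe, and after that push the probe stem down through the brass gland until the middle of its red band is level with the gland's top face. Leave the instruments standing round about where they are.

Things in the scene. Friction and masses are not known exactly. Their poses are not given: they have to be found in the camera images.
- can: Fixed spray can, upright in a black bench cup (cup diameter 84 mm, 35 mm high; can diameter 65 mm, blue with a white stripe, flat shoulder 130 mm above the bench, aluminium neck diameter 45 mm up to 138 mm). Origin at the underside centre on the bench, z up. Its nozzle points along its own -x, at the probe stem, whose axis is 130 mm away in that direction. Place and direction vary.
- nozzle (a joint): Red round nozzle cap of the can (diameter 24 mm), hidden under the overcap until that is taken off. Value in m: 0 = up, grows as it is pressed straight down, stop at 0.006. Return spring: about 2 N to start, 8 N at the stop.
- nozzle_top (a point): Centre of the top of the nozzle cap; 163 mm above the bench when the cap is up.
- overcap: Loose yellow plastic overcap, 30 g: a cup open downwards, outer diameter 58 mm, height 50 mm, wall 3 mm, closed top 4 mm thick. Starts loosely on the can's shoulder over neck and nozzle (lifts straight off; its lower rim must rise 35 mm to clear the nozzle). Origin at the centre of its open lower rim, z up towards the closed top.
- overcap_mid (a point): Centre of the overcap, 25 mm above its rim; 155 mm above the bench at the start.
- tray: Fixed orange open tray, outside 180 mm (its x) by 160 mm (its y), walls 5 mm thick and 30 mm high. Empty. Origin at the underside centre. On the left or the right of the bench.
- tray_in (a point): Centre of the tray's inner floor, 5 mm above the bench; axes as the tray.
- fixture: Fixed probe stand: grey pedestal (diameter 96 mm at the foot), steel flange diameter 136 mm with its top at 88 mm, brass gland diameter 38 mm on it. Origin at the underside centre on the bench, z up; its +x points to the spray can.
- gland_face (a point): Centre of the gland's top face, where the stem enters, 115 mm above the bench, z up.
- stem (a joint): Insertion of the probe stem in m: grows as it goes down into the gland; starts between 0 and 0.035, the band is level with the gland's face at 0.065, stop at 0.080. It slides straight up and down with about 7 N of friction and stays where it is left; it does not come out.
- stem_mark (a point): Middle of the red band on the steel stem (stem diameter 18 mm, band 6 mm tall), on the stem's axis, z up.
- stem_top (a point): Centre of the top of the probe's round head (diameter 36 mm, 42 mm tall, blue with a white top), 87 mm above the middle of the band. The head's underside is 45 mm above the middle of the band.
- tall_blue: Bystander: upright blue transmitter with white lid, 220 mm tall, 70 mm diameter at the top, 56 mm square steel foot, 0.9 kg, loose. Stands about 135 mm to one side of the can. Origin at the underside centre.
- tall_green: Bystander: the same but green, standing 130 to 165 mm from the axis of the probe stem on the side away from the can. Origin at the underside centre.
- red_housing: Bystander: low red housing, 112 mm tall, horizontal drum 90 mm long (its y) and 68 mm diameter, 0.7 kg, loose. Stands about 135 mm to the other side of the can. Origin at the underside centre.
- blue_housing: Bystander: the same shape in blue, on the side of the bench where the tray is not. Origin at the underside centre.
There are look-alikes about, which are no part of the job. There is more than one size of the tray; the one meant has the size given above.

How it is judged:
By the outcome, as a careful person would: the job done as asked, in the order asked, and still so for the second after the job is handed in, with the robot touching nothing.
It also fails if it takes over 72 s, if anything falls off the work surface, if the arm or the gripper's body presses on something with over 40 N, if the wrist force passes 120 N, or if a joint passes its speed limit or range.

## Working session

There is one attempt and no reset: what is moved stays moved. The work goes in short steps, Python scripts to look and compute and a shell command to move; the robot and the scene stay as the last step left them, time stands still between calls to the robot, and variables do not carry over. Pictures are saved under pics/ and viewed, and the job is handed in when it is done.

```bash
ls; mkdir -p pics
python3 - <<'E'
from rig import r, optics
import cv2
s=r.sense(); print(s)
for n in("scene","top","wrist"):
    print(n,optics.camera_params(n))
    cv2.imwrite(f"pics/{n}0.png",optics.grab_frame(n))
print(r.pinch_z)
E
```

```text
pics
{'clock': 0.0, 'qpos': array([-1.31844747e+00,  3.53630130e-01,  1.63416867e+00, -2.79498563e-05,
        1.15518544e+00, -2.39594356e-03]), 'qvel': array([-0.00066854, -0.00178689,  0.00021521, -0.00061017, -0.00107067,
        0.00048945]), 'joint_efforts': array([-2.60997513e-03, -6.05261993e+01, -3.42067480e+01, -1.78769828e-04,
        9.35968099e-03, -1.58051671e-05]), 'eef_pos': array([ 157.37049737, -604.35620705,  230.55815324]), 'tcp_rot': array([-3.14020101e+00,  2.22205191e-05,  2.54756120e-01]), 'contact_force': array([-0.43338941, -1.04672645, -0.35186059]), 'wrist_torque': array([0.01066124, 0.05898126, 0.00148388]), 'opening': 0.9956988475890542}
scene {'fx': 505.32482589220456, 'fy': 505.32482589220456, 'cx': 314.3861502782382, 'cy': 206.7837067027095, 'eye': array([1118.55990064,  690.21574917, 1384.60042196]), 'rotation': array([6.47021064e-01, 4.11078879e-04, 2.39643625e+00])}
top {'fx': 441.6378755396656, 'fy': 441.6378755396656, 'cx': 323.93275446221753, 'cy': 195.9129029715701, 'eye': array([3.81982224e+02, 1.23425450e-01, 1.52875685e+03]), 'rotation': array([ 0.08442836, -0.00684299, -1.5502407 ])}
wrist {'fx': 336.37233405955965, 'fy': 336.37233405955965, 'cx': 317.96059860235596, 'cy': 204.4860829825919, 'T_tool_cam': array([[ 1.68193147e-03,  9.60956602e-01,  2.76694019e-01,
         7.06771891e+01],
       [ 9.99998217e-01, -1.85394560e-03,  3.60082952e-04,
        -9.17801839e-01],
       [ 8.58999751e-04,  2.76692920e-01, -9.60958006e-01,
        -1.43478826e+02],
       [ 0.00000000e+00,  0.00000000e+00,  0.00000000e+00,
         1.00000000e+00]])}
18.700000000000003
```

View pics/scene0.png

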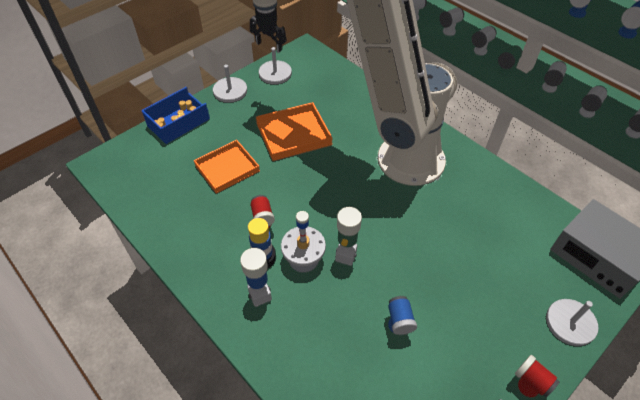

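View pics/top0.png

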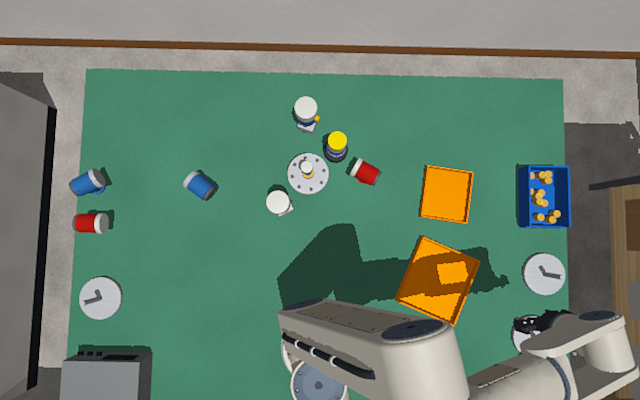

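View pics/wrist0.png

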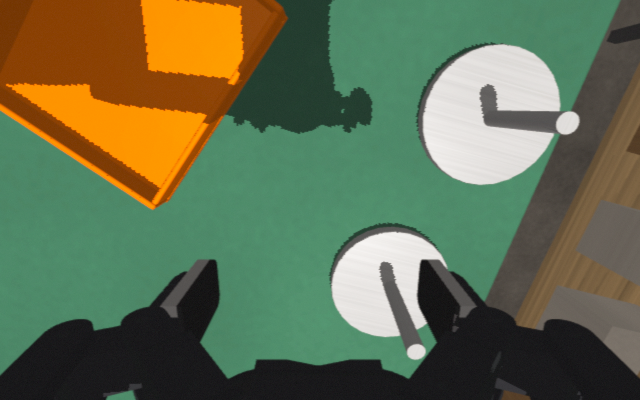

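The scene view shows the overcap near (259,228), the probe head near (303,218) and two orange trays at (227,166) and (294,130). In the top view the cap is at about (337,142), the probe at (306,167) and the trays at (446,194) and (438,280). Next I'll measure the positions.

```bash
cat > h.py <<'E'
import numpy as np, cv2
from scipy.spatial.transform import Rotation as Ro
from rig import r, optics
def cam(n, s=None):
    p=optics.camera_params(n)
    if n=="wrist":
        T=np.array(p["T_tool_cam"]); R0=Ro.from_euler("xyz",s["tcp_rot"]).as_matrix()
        R=R0@T[:3,:3]; e=R0@T[:3,3]+s["eef_pos"]
    else:
        R=Ro.from_euler("xyz",p["rotation"]).as_matrix(); e=np.array(p["eye"])
    return p,R,e
def ray(c,u,v):
    p,R,e=c
    d=R@np.array([(u-p["cx"])/p["fx"],-(v-p["cy"])/p["fy"],-1.0]); return e,d
def onz(c,u,v,z):
    e,d=ray(c,u,v); return e+d*(z-e[2])/d[2]
def proj(c,P):
    p,R,e=c; q=R.T@(np.array(P)-e); return np.array([p["cx"]+p["fx"]*q[0]/-q[2],p["cy"]-p["fy"]*q[1]/-q[2]])
def blobs(im,lo,hi,amin=30):
    hsv=cv2.cvtColor(im,cv2.COLOR_BGR2HSV); m=cv2.inRange(hsv,np.array(lo),np.array(hi))
    cs,_=cv2.findContours(m,cv2.RETR_EXTERNAL,cv2.CHAIN_APPROX_NONE)
    return sorted([c for c in cs if cv2.contourArea(c)>=amin],key=lambda c:-cv2.contourArea(c))
def two(c1,uv1,c2,uv2):
    e1,d1=ray(c1,*uv1);e2,d2=ray(c2,*uv2)
    A=np.stack([d1,-d2],1);t=np.linalg.lstsq(A,e2-e1,rcond=None)[0]
    a=e1+t[0]*d1;b=e2+t[1]*d2
    return (a+b)/2,np.linalg.norm(a-b)
E
python3 - <<'E'
from h import *
for n in("top","scene"):
    im=cv2.imread(f"pics/{n}0.png");c=cam(n)
    for nm,lo,hi,z in(("yel",(24,120,120),(34,255,255),180),("orange",(8,150,60),(20,255,255),30),("white",(0,0,190),(180,40,255),220),("red",(0,150,80),(6,255,255),80),("blue",(105,120,60),(125,255,255),80)):
        for b in blobs(im,lo,hi,25)[:8]:
            (u,v),(w,hh),a=cv2.minAreaRect(b)
            P=onz(c,u,v,z)
            box=cv2.boxPoints(((u,v),(w,hh),a))
            Q=np.array([onz(c,*q,z)[:2] for q in box])
            print(n,nm,int(u),int(v),P[:2].round(0),"size",np.linalg.norm(Q[1]-Q[0]).round(),np.linalg.norm(Q[2]-Q[1]).round(), "ang",np.degrees(np.arctan2(*(Q[1]-Q[0])[::-1])).round(1))
    x=cv2.resize(im[90:290,220:420],(800,800),interpolation=cv2.INTER_CUBIC) if n=="top" else cv2.resize(im[180:320,210:390],None,fx=4,fy=4,interpolation=cv2.INTER_CUBIC)
    cv2.imwrite(f"pics/{n}0z.png",cv2.resize(x,(600,600)) if n=="top" else x)
E
```

```text
top yel 337 141 [668. -44.] size 56.0 63.0 ang -88.7
top orange 437 280 [ 232. -394.] size 241.0 222.0 ang -22.4
top orange 319 48 [1029.   19.] size 24.0 2242.0 ang 3.4
top orange 446 194 [ 524. -424.] size 182.0 169.0 ang -8.0
top white 428 373 [ -13. -318.] size 167.0 185.0 ang -76.3
top white 589 361 [  28. -785.] size 277.0 165.0 ang -68.0
top white 99 298 [181. 640.] size 113.0 115.0 ang -88.9
top white 307 173 [561.  44.] size 117.0 120.0 ang -88.8
top white 544 274 [ 276. -660.] size 115.0 116.0 ang -88.8
top white 538 387 [ -49. -637.] size 61.0 139.0 ang -0.9
top white 277 201 [473. 132.] size 65.0 63.0 ang -88.8
top white 611 387 [ -43. -847.] size 181.0 21.0 ang -61.4
top red 366 173 [ 582. -146.] size 66.0 62.0 ang -25.5
top red 85 222 [401. 770.] size 59.0 68.0 ang 0.7
top blue 544 196 [ 520. -734.] size 173.0 206.0 ang -88.8
top blue 86 186 [519. 774.] size 71.0 102.0 ang -36.3
top blue 199 185 [529. 402.] size 60.0 70.0 ang -35.5
top blue 306 122 [748.  56.] size 50.0 16.0 ang -84.6
scene yel 257 225 [670. -41.] size 56.0 53.0 ang 137.3
scene orange 293 130 [ 235. -38
[... 559 characters left out ...]
ng 146.4
scene white 349 216 [472. 134.] size 64.0 64.0 ang 137.3
scene white 437 167 [141. 188.] size 137.0 34.0 ang -158.5
scene white 383 155 [228.  41.] size 115.0 28.0 ang -139.2
scene red 539 376 [397. 763.] size 64.0 63.0 ang -179.9
scene red 259 204 [ 575. -160.] size 59.0 68.0 ang 154.3
scene blue 176 114 [ 537. -707.] size 248.0 232.0 ang -179.0
scene blue 398 313 [531. 399.] size 79.0 85.0 ang 156.8
scene blue 257 281 [759.  54.] size 55.0 40.0 ang 151.7
scene blue 627 32 [-1203.   192.] size 78.0 69.0 ang -157.9
scene blue 577 11 [-1189.   -39.] size 84.0 87.0 ang 145.4
scene blue 261 242 [662. -43.] size 68.0 47.0 ang 167.9
scene blue 302 225 [528.  -8.] size 32.0 23.0 ang 137.3
```

```bash
ls pics
```

```text
scene0.png
scene0z.png
top0.png
top0z.png
wrist0.png
```

View pics/top0z.png

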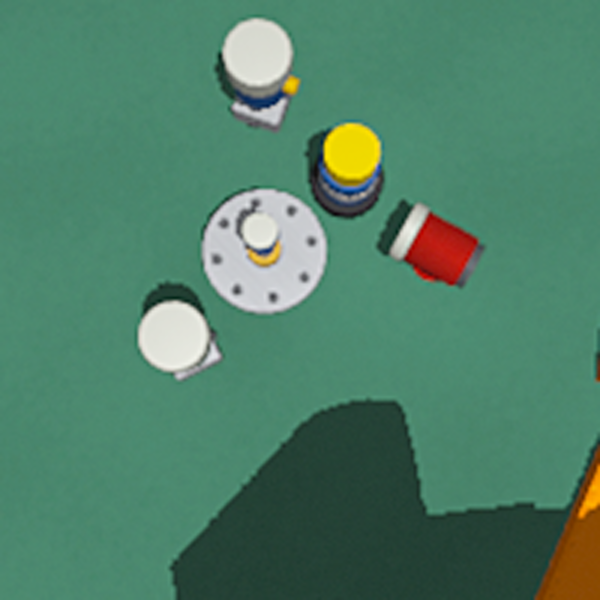

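View pics/scene0z.png

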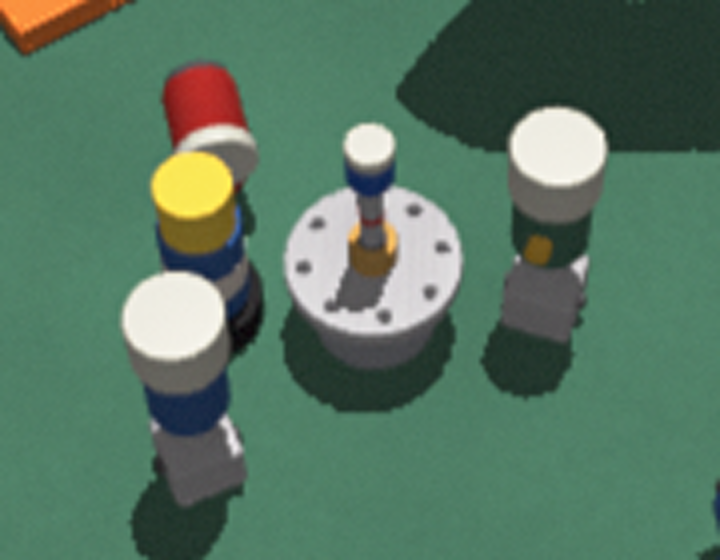

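```bash
python3 - <<'E'
from h import *
t,s=cam("top"),cam("scene")
print("head",two(t,(306.7,166.7),s,(302.5,216.2)))
print("tallblue",onz(t,306,107.5,220),onz(s,253.7,258.5,220)); print("green",onz(t,278,201.5,220))
print("can",onz(t,337,141,180))
E
python3 -m creep '[{"dp":[0,0,-10],"angular":[0,0,0.1],"fingers":85},{"dp":[0,0,-30],"angular":[0,0,0.2],"fingers":85},{"dp":[0,0,-50],"angular":[0,0,0.255],"fingers":85},{"dp":[0,0,-60],"angular":[0,0,0.255],"fingers":85}]'
```

```text
head (array([576.18653853,  48.294255  , 229.64784221]), np.float64(5.201583326743409))
tallblue [760.06076571  53.18826023 220.        ] [759.68997448  60.56193247 220.        ]
green [473.38047932 129.44085816 220.        ]
can [667.85447258 -43.72563595 180.        ]
clock: 0.48
eef_pos: [157.7, -605.5, 293.4]
tcp_rot: [3.14, -0.0, -0.003]
contact_force: [0.2, -0.4, 0.4]
opening: 0.992
```

```bash
python3 -m creep '[{"dp":[25,-28,0],"angular":[0,0,0],"fingers":85},{"dp":[50,-56,0],"angular":[0,0,0],"fingers":85},{"dp":[75,-84,0],"angular":[0,0,0],"fingers":85},{"dp":[100,-112,0],"angular":[0,0,0],"fingers":85},{"dp":[125,-140,0],"angular":[0,0,0],"fingers":85}]'
python3 -m creep '[{"dp":[25,-28,0],"angular":[0,0,0],"fingers":85},{"dp":[50,-56,0],"angular":[0,0,0],"fingers":85},{"dp":[75,-84,0],"angular":[0,0,0],"fingers":85},{"dp":[100,-112,0],"angular":[0,0,0],"fingers":85},{"dp":[125,-140,0],"angular":[0,0,0],"fingers":85}]'
python3 -m creep '[{"dp":[25,-28,0],"angular":[0,0,0],"fingers":85},{"dp":[50,-56,0],"angular":[0,0,0],"fingers":85},{"dp":[75,-84,0],"angular":[0,0,0],"fingers":85},{"dp":[100,-112,0],"angular":[0,0,0],"fingers":85},{"dp":[125,-140,0],"angular":[0,0,0],"fingers":85}]'
python3 -m creep '[{"dp":[25,-28,0],"angular":[0,0,0],"fingers":85},{"dp":[50,-56,0],"angular":[0,0,0],"fingers":85},{"dp":[75,-84,0],"angular":[0,0,0],"fingers":85},{"dp":[100,-112,0],"angular":[0,0,0],"fingers":85},{"dp":[100,-112,0],"angular":[0,0,0],"fingers":85}]'
```

```text
clock: 0.9
eef_pos: [283.2, -463.3, 290.9]
tcp_rot: [-3.141, 0.0, 0.002]
contact_force: [1.5, -0.1, -0.1]
opening: 0.996
clock: 1.32
eef_pos: [408.4, -323.2, 291.0]
tcp_rot: [-3.142, 0.0, 0.002]
contact_force: [0.5, -0.7, 0.6]
opening: 0.989
clock: 1.73
eef_pos: [533.4, -183.2, 291.0]
tcp_rot: [-3.142, 0.0, 0.002]
contact_force: [1.1, -0.9, 0.2]
opening: 0.994
clock: 2.15
eef_pos: [636.0, -68.0, 290.4]
tcp_rot: [-3.14, -0.001, 0.006]
contact_force: [-0.5, -0.8, 0.5]
opening: 0.997
```

```bash
cat > look.py <<'E'
from h import *
import sys
n=sys.argv[1]
ps=[r.sense() for _ in range(3)]
s=ps[0]; np.save(f"pics/{n}.npy",np.r_[s["eef_pos"],s["tcp_rot"]])
im=optics.grab_frame("wrist"); cv2.imwrite(f"pics/{n}.png",im)
c=cam("wrist",s); print(s["eef_pos"],s["tcp_rot"],s["contact_force"])
for nm,lo,hi in(("yel",(24,120,120),(34,255,255)),("white",(0,0,185),(180,40,255)),("red",(0,150,80),(6,255,255)),("orange",(8,150,60),(20,255,255))):
    for b in blobs(im,lo,hi,150)[:6]:
        (u,v),(w,hh),a=cv2.fitEllipse(b) if len(b)>5 else cv2.minAreaRect(b)
        print(nm,round(u),round(v),round(w),round(hh),[onz(c,u,v,z)[:2].round(1).tolist() for z in(163,180,220)])
E
python3 look.py w1
```

```text
[636.04856381 -68.0355419  290.42960328] [-3.13957998e+00 -1.39912676e-03  5.50321151e-03] [-0.48783788 -0.84407298  0.45069257]
yel 284 155 75 77 [[669.5, -39.0], [671.8, -40.8], [677.2, -44.9]]
white 91 29 72 98 [[760.7, 100.3], [757.3, 89.8], [749.2, 65.1]]
white 166 219 32 85 [[615.0, 62.1], [620.7, 54.0], [634.2, 35.0]]
white 360 211 16 68 [[623.5, -102.0], [628.7, -99.8], [640.9, -94.6]]
white 226 183 20 56 [[646.7, 9.4], [650.4, 4.6], [659.2, -6.6]]
red 392 224 64 69 [[612.1, -130.3], [618.0, -126.3], [631.9, -116.9]]
orange 579 250 130 147 [[589.7, -293.6], [597.0, -279.4], [614.2, -245.9]]
orange 206 235 33 44 [[600.6, 29.7], [607.2, 23.6], [622.8, 9.3]]
```

View pics/w1.png

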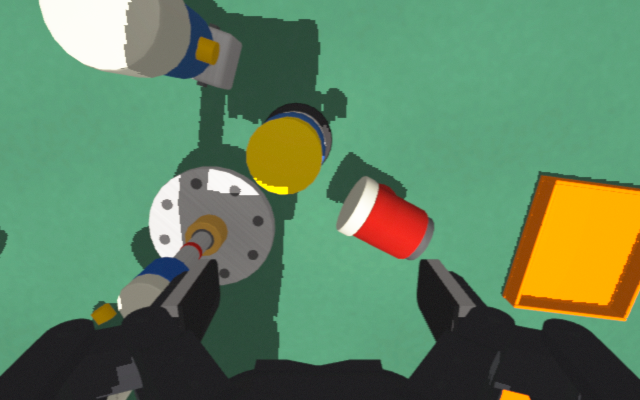

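The wrist view shows the yellow cap's top ellipse at (284,155), which puts it at about (671.8,-40.8). The red housing is at (390,220) and the stem is on the left.

```bash
python3 -m creep '[{"dp":[18,-13,0],"angular":[0,0,0],"fingers":85},{"dp":[36,-27,0],"angular":[0,0,0],"fingers":85},{"dp":[36,-27,30],"angular":[0,0,0],"fingers":85},{"dp":[36,-27,30],"angular":[0,0,0],"fingers":85},{"dp":[36,-27,30],"angular":[0,0,0],"fingers":85}]'; python3 look.py w2
```

```text
clock: 2.62
eef_pos: [666.7, -46.6, 259.5]
tcp_rot: [3.142, 0.005, 0.001]
contact_force: [-0.2, -0.9, 1.4]
opening: 0.993
[666.68805986 -46.58362338 259.46155272] [3.14154305e+00 4.89371419e-03 5.25169252e-04] [-0.19422936 -0.86064634  1.37677903]
yel 311 202 82 89 [[669.4, -40.5], [674.2, -40.9], [685.7, -41.7]]
white 74 53 55 138 [[770.4, 114.9], [768.1, 103.5], [762.7, 76.7]]
white 170 256 22 55 [[625.2, 69.3], [633.2, 61.2], [652.0, 42.0]]
white 385 248 19 68 [[632.3, -97.2], [639.7, -93.6], [657.4, -84.9]]
red 414 253 66 77 [[628.2, -119.9], [636.0, -114.7], [654.3, -102.3]]
orange 609 275 133 148 [[609.6, -275.9], [618.7, -259.5], [640.1, -221.1]]
orange 226 272 29 42 [[612.0, 26.9], [621.0, 21.8], [642.0, 9.7]]
orange 511 395 8 35 [[490.8, -217.4], [508.3, -205.2], [549.5, -176.5]]
```

View pics/w2.png

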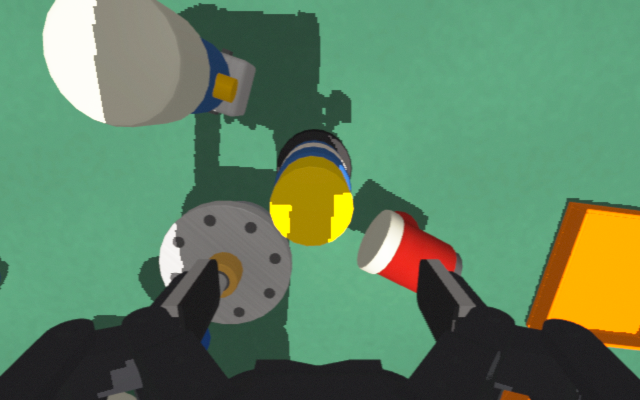

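The cap is centred at (311,201), about (672.5,-41). I'll descend and grip it.

```bash
python3 -m creep '[{"dp":[4,-5,20],"angular":[0,0,0],"fingers":85},{"dp":[4,-5,50],"angular":[0,0,0],"fingers":85},{"dp":[4,-5,80],"angular":[0,0,0],"fingers":85},{"dp":[4,-5,105],"angular":[0,0,0],"fingers":85},{"dp":[4,-5,116],"angular":[0,0,0],"fingers":85}]' 25; python3 -m creep '[{"dp":[0,0,0],"angular":[0,0,0],"fingers":70},{"dp":[0,0,0],"angular":[0,0,0],"fingers":60},{"dp":[0,0,0],"angular":[0,0,0],"fingers":52},{"dp":[0,0,0],"angular":[0,0,0],"fingers":52},{"dp":[0,0,0],"angular":[0,0,0],"fingers":52}]' 25;python3 -m creep '[{"dp":[0,0,0],"angular":[0,0,0],"fingers":52},{"dp":[0,0,0],"angular":[0,0,0],"fingers":52},{"dp":[0,0,0],"angular":[0,0,0],"fingers":52}]' 25
```

```text
clock: 3.08
eef_pos: [670.9, -41.7, 143.3]
tcp_rot: [-3.142, 0.003, -0.001]
contact_force: [-1.8, 0.1, -0.2]
opening: 0.993
clock: 3.5
eef_pos: [674.0, -41.1, 147.5]
tcp_rot: [3.141, -0.003, -0.0]
contact_force: [-0.2, -0.3, 6.2]
opening: 0.674
clock: 3.75
eef_pos: [673.9, -41.1, 147.5]
tcp_rot: [3.141, -0.003, -0.0]
contact_force: [-0.5, -0.7, 8.1]
opening: 0.673
```

```bash
python3 -m creep '[{"dp":[0,0,-8],"angular":[0,0,0],"fingers":52},{"dp":[0,0,-25],"angular":[0,0,0],"fingers":52},{"dp":[0,0,-50],"angular":[0,0,0],"fingers":52},{"dp":[0,0,-75],"angular":[0,0,0],"fingers":52},{"dp":[0,0,-90],"angular":[0,0,0],"fingers":52}]' 25; python3 look.py w3
```

```text
clock: 4.17
eef_pos: [673.6, -40.9, 238.9]
tcp_rot: [3.141, -0.003, -0.0]
contact_force: [0.3, -0.1, -0.4]
opening: 0.672
[673.57054351 -40.89729651 238.93286925] [ 3.14145689e+00 -3.24942439e-03 -4.88150411e-05] [ 0.28351404 -0.14251883 -0.35482002]
yel 318 289 150 164 [[616.6, -40.0], [626.5, -40.0], [649.6, -39.9]]
white 54 61 54 155 [[771.3, 120.0], [769.2, 107.6], [764.1, 78.5]]
white 167 277 20 61 [[626.4, 69.6], [635.5, 61.1], [656.8, 41.2]]
white 406 246 14 28 [[650.5, -102.0], [657.7, -97.2], [674.6, -85.9]]
red 440 267 36 96 [[634.2, -127.6], [642.7, -120.8], [662.6, -104.8]]
orange 615 290 117 147 [[616.7, -257.0], [626.5, -240.2], [649.6, -200.6]]
```

View pics/w3.png

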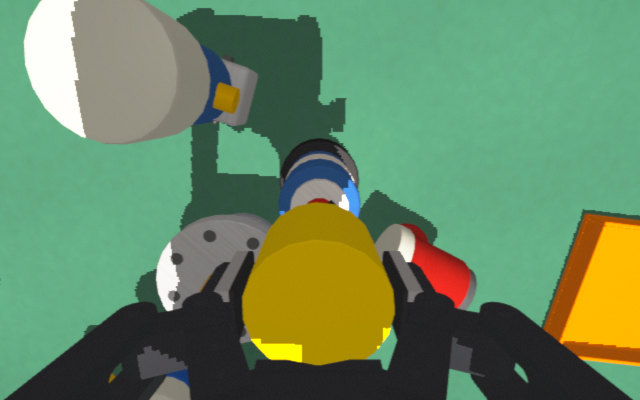

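The cap is held at (318,289), clear of the red nozzle at (319,203). Now I'll carry it to the smaller tray.

```bash
python3 -m creep '[{"dp":[-13,34,0],"angular":[0,0,0],"fingers":52},{"dp":[-26,68,0],"angular":[0,0,0],"fingers":52},{"dp":[-39,102,0],"angular":[0,0,0],"fingers":52},{"dp":[-52,136,0],"angular":[0,0,0],"fingers":52},{"dp":[-65,170,0],"angular":[0,0,0],"fingers":52}]'
python3 -m creep '[{"dp":[-13,34,0],"angular":[0,0,0],"fingers":52},{"dp":[-26,68,0],"angular":[0,0,0],"fingers":52},{"dp":[-39,102,0],"angular":[0,0,0],"fingers":52},{"dp":[-52,136,0],"angular":[0,0,0],"fingers":52},{"dp":[-65,170,0],"angular":[0,0,0],"fingers":52}]'
python3 -m creep '[{"dp":[-8,19,0],"angular":[0,0,0],"fingers":52},{"dp":[-16,37,0],"angular":[0,0,0],"fingers":52},{"dp":[-16,37,0],"angular":[0,0,0],"fingers":52},{"dp":[-16,37,0],"angular":[0,0,0],"fingers":52}]'; python3 look.py w4
```

```text
clock: 4.63
eef_pos: [606.7, -212.1, 235.6]
tcp_rot: [3.142, -0.0, 0.0]
contact_force: [0.4, -0.3, 0.2]
opening: 0.674
clock: 5.05
eef_pos: [541.6, -382.3, 235.6]
tcp_rot: [3.142, -0.0, -0.0]
contact_force: [0.1, -0.7, -0.2]
opening: 0.673
clock: 5.38
eef_pos: [526.0, -418.5, 235.3]
tcp_rot: [-3.141, 0.0, -0.002]
contact_force: [0.4, -0.5, 0.4]
opening: 0.669
[ 525.9977659  -418.53466901  235.3018816 ] [-3.14126011e+00  5.97801132e-06 -2.08732714e-03] [ 0.3824089  -0.54491861  0.44941672]
yel 318 289 149 163 [[470.6, -417.5], [480.5, -417.6], [503.8, -417.6]]
yel 629 188 25 54 [[545.8, -621.6], [549.8, -605.6], [559.2, -567.8]]
yel 613 244 15 21 [[505.9, -621.0], [513.0, -605.0], [529.8, -567.3]]
white 604 355 43 86 [[414.6, -636.1], [428.9, -618.9], [462.6, -578.4]]
red 39 129 86 97 [[583.6, -242.6], [584.6, -256.4], [587.0, -288.9]]
orange 326 166 170 177 [[560.0, -422.9], [562.9, -422.5], [569.6, -421.6]]
orange 252 351 22 47 [[418.0, -367.2], [432.0, -371.2], [465.1, -380.6]]
orange 383 354 20 41 [[415.1, -467.2], [429.4, -463.3], [463.0, -454.2]]
orange 632 239 18 41 [[509.8, -632.9], [516.7, -615.9], [532.7, -576.1]]
```

View pics/w4.png

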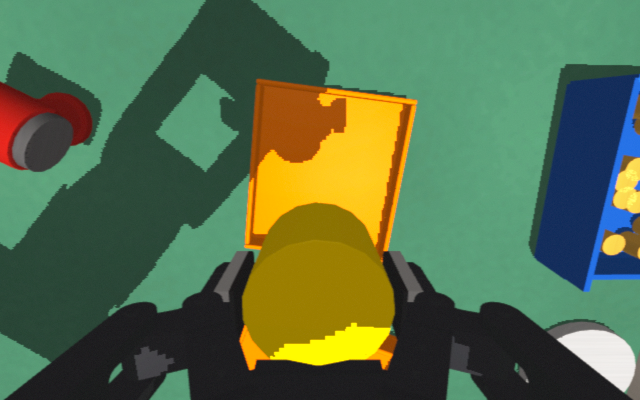

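The tray's far corners are at (258,80) and (416,101), with its near edge behind the fingers at about (250,365) to (390,367).

Run:
```python
from h import *
p=np.load("pics/w4.npy");c=cam("wrist",dict(eef_pos=p[:3],tcp_rot=p[3:]))
a,b=onz(c,258,80,30)[:2],onz(c,416,101,30)[:2]
print(a,b,np.linalg.norm(a-b)); d=(b-a)/np.linalg.norm(b-a); n=np.array([d[1],-d[0]]); n*=-np.sign(n[0])
for L in(160,180):print((a+b)/2+n*L/2)
for q in((250,365),(390,367)):print(onz(c,*q,30))
t=cam("top");im=cv2.imread("pics/top0.png")
for b in blobs(im,(8,150,60),(20,255,255),800)[:3]:
    print([onz(t,*q[0],30)[:2].round().tolist() for q in cv2.approxPolyDP(b,6,True)])
```

```text
[ 622.27487125 -358.8467974 ] [ 602.62940056 -514.46216192] 156.85052180766655
[ 533.08211522 -426.63450882]
[ 523.16086263 -425.38201247]
[ 286.8615685  -332.13559459   30.        ]
[ 283.95904717 -507.47123497   30.        ]
[[380.0, -335.0], [168.0, -252.0], [84.0, -446.0], [300.0, -538.0]]
[[1039.0, 1135.0], [1019.0, -1105.0]]
[[623.0, -359.0], [447.0, -332.0], [427.0, -492.0], [602.0, -517.0]]
```

```bash
python3 -m creep '[{"dp":[-1,7,35],"angular":[0,0,0],"fingers":52},{"dp":[-1,7,75],"angular":[0,0,0],"fingers":52},{"dp":[-1,7,115],"angular":[0,0,0],"fingers":52},{"dp":[-1,7,150],"angular":[0,0,0],"fingers":52},{"dp":[-1,7,175],"angular":[0,0,0],"fingers":52}]'
python3 -m creep '[{"dp":[0,0,15],"angular":[0,0,0],"fingers":52},{"dp":[0,0,28],"angular":[0,0,0],"fingers":52},{"dp":[0,0,36],"angular":[0,0,0],"fingers":52},{"dp":[0,0,36],"angular":[0,0,0],"fingers":52},{"dp":[0,0,36],"angular":[0,0,0],"fingers":52}]'
```

```text
clock: 5.85
eef_pos: [525.0, -422.4, 57.1]
tcp_rot: [-3.139, 0.002, 0.001]
contact_force: [-0.9, 0.0, 0.4]
opening: 0.671
clock: 6.27
eef_pos: [526.3, -425.2, 25.3]
tcp_rot: [3.141, -0.001, 0.0]
contact_force: [0.5, -0.1, -0.4]
opening: 0.673
```

```bash
python3 -m creep '[{"dp":[0,0,2],"angular":[0,0,0],"fingers":52},{"dp":[0,0,2],"angular":[0,0,0],"fingers":52},{"dp":[0,0,2],"angular":[0,0,0],"fingers":65},{"dp":[0,0,2],"angular":[0,0,0],"fingers":72},{"dp":[0,0,2],"angular":[0,0,0],"fingers":74}]'
python3 -m creep '[{"dp":[0,0,0],"angular":[0,0,0],"fingers":74},{"dp":[0,0,-10],"angular":[0,0,0],"fingers":74},{"dp":[0,0,-40],"angular":[0,0,0],"fingers":74},{"dp":[0,0,-80],"angular":[0,0,0],"fingers":74},{"dp":[0,0,-120],"angular":[0,0,0],"fingers":74}]'
python3 -m creep '[{"dp":[0,0,-30],"angular":[0,0,0],"fingers":74},{"dp":[0,0,-70],"angular":[0,0,0],"fingers":40},{"dp":[0,0,-110],"angular":[0,0,0],"fingers":0},{"dp":[0,0,-150],"angular":[0,0,0],"fingers":0},{"dp":[0,0,-150],"angular":[0,0,0],"fingers":0}]';python3 look.py w5
```

```text
clock: 6.68
eef_pos: [525.7, -425.1, 22.8]
tcp_rot: [3.141, -0.0, -0.0]
contact_force: [0.1, -0.5, 0.5]
opening: 0.866
clock: 7.1
eef_pos: [524.9, -424.3, 143.4]
tcp_rot: [-3.14, 0.002, -0.0]
contact_force: [0.1, -1.7, 0.3]
opening: 0.867
clock: 7.52
eef_pos: [528.3, -427.1, 302.8]
tcp_rot: [3.133, -0.011, -0.0]
contact_force: [0.5, -0.8, 0.7]
opening: 0.301
[ 528.26749041 -427.10756794  302.83723898] [ 3.13307019e+00 -1.05513768e-02 -1.89975372e-04] [ 0.49613191 -0.84592212  0.67212244]
yel 328 176 54 78 [[544.1, -435.6], [547.3, -435.0], [554.7, -433.5]]
yel 571 179 28 44 [[541.7, -645.9], [545.0, -632.7], [552.8, -601.5]]
yel 599 115 33 36 [[594.3, -658.3], [594.5, -644.3], [594.9, -611.5]]
yel 558 227 13 17 [[497.2, -643.0], [503.2, -630.0], [517.2, -599.3]]
yel 588 233 13 17 [[492.0, -670.9], [498.3, -656.2], [513.1, -621.6]]
yel 603 218 13 17 [[506.0, -681.6], [511.4, -666.2], [524.3, -630.1]]
white 551 330 50 85 [[390.8, -655.9], [403.2, -642.1], [432.2, -609.6]]
red 52 121 67 120 [[589.4, -210.6], [589.8, -223.4], [590.9, -253.6]]
orange 316 165 151 166 [[553.2, -425.3], [555.9, -425.3], [562.1, -425.2]]
orange 316 329 81 92 [[392.9, -425.1], [405.2, -425.1], [433.9, -425.1]]
orange 584 220 22 42 [[504.4, -664.7], [509.9, -650.3], [523.0, -616.6]]
orange 585 115 34 38 [[594.3, -646.2], [594.5, -632.9], [594.9, -601.8]]
orange 560 170 13 45 [[549.3, -634.6], [552.1, -622.1], [558.9, -592.5]]
```

View pics/w5.png

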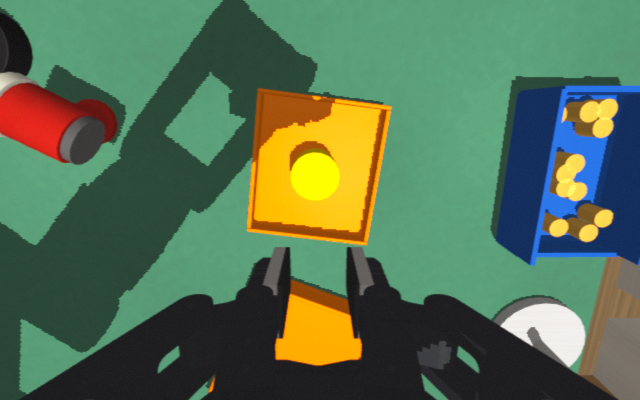

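The cap stands upright in the right tray at (315,176). Going back to the nozzle with the fingers shut.

```bash
python3 -m creep '[{"dp":[12,-35,0],"angular":[0,0,0],"fingers":0},{"dp":[25,-70,0],"angular":[0,0,0],"fingers":0},{"dp":[37,-105,0],"angular":[0,0,0],"fingers":0},{"dp":[50,-140,0],"angular":[0,0,0],"fingers":0},{"dp":[62,-175,0],"angular":[0,0,0],"fingers":0}]'
python3 -m creep '[{"dp":[12,-35,0],"angular":[0,0,0],"fingers":0},{"dp":[25,-70,0],"angular":[0,0,0],"fingers":0},{"dp":[37,-105,0],"angular":[0,0,0],"fingers":0},{"dp":[50,-140,0],"angular":[0,0,0],"fingers":0},{"dp":[62,-175,0],"angular":[0,0,0],"fingers":0}]'
python3 -m creep '[{"dp":[11,-17,0],"angular":[0,0,0],"fingers":0},{"dp":[22,-34,0],"angular":[0,0,0],"fingers":0},{"dp":[22,-34,0],"angular":[0,0,0],"fingers":0},{"dp":[22,-34,0],"angular":[0,0,0],"fingers":0},{"dp":[22,-34,0],"angular":[0,0,0],"fingers":0}]'; python3 look.py w6
```

```text
clock: 7.98
eef_pos: [587.3, -248.1, 291.6]
tcp_rot: [-3.141, 0.001, -0.001]
contact_force: [0.4, 0.2, -0.1]
opening: 0.001
clock: 8.4
eef_pos: [649.4, -73.0, 291.5]
tcp_rot: [-3.141, 0.001, -0.0]
contact_force: [0.4, -0.8, 0.2]
opening: -0.004
clock: 8.82
eef_pos: [670.9, -41.4, 291.6]
tcp_rot: [3.141, 0.001, -0.0]
contact_force: [-0.1, 0.1, -0.1]
opening: -0.001
[670.91489912 -41.38187965 291.64266553] [ 3.14128451e+00  1.44469943e-03 -7.35904343e-05] [-0.13189299  0.13947641 -0.09295665]
yel 608 279 46 74 [[593.8, -300.8], [603.0, -284.5], [624.7, -246.2]]
white 113 66 30 114 [[770.7, 114.2], [768.9, 104.5], [764.6, 81.8]]
white 384 241 17 63 [[630.2, -97.4], [637.1, -93.8], [653.5, -85.4]]
white 185 254 15 49 [[617.5, 76.6], [625.2, 69.3], [643.5, 52.1]]
white 324 189 34 42 [[676.1, -45.6], [680.2, -45.3], [689.8, -44.5]]
red 414 250 61 73 [[621.1, -124.6], [628.6, -119.3], [646.3, -106.9]]
red 318 193 26 29 [[672.3, -40.5], [676.6, -40.5], [686.8, -40.5]]
orange 594 270 130 142 [[602.6, -286.5], [611.3, -271.1], [631.8, -234.9]]
orange 234 265 32 42 [[607.0, 34.2], [615.4, 29.6], [635.2, 18.6]]
orange 601 388 8 86 [[472.4, -323.6], [489.3, -305.9], [528.8, -264.3]]
orange 601 274 47 71 [[598.3, -294.2], [607.3, -278.3], [628.3, -241.0]]
```

View pics/w6.png

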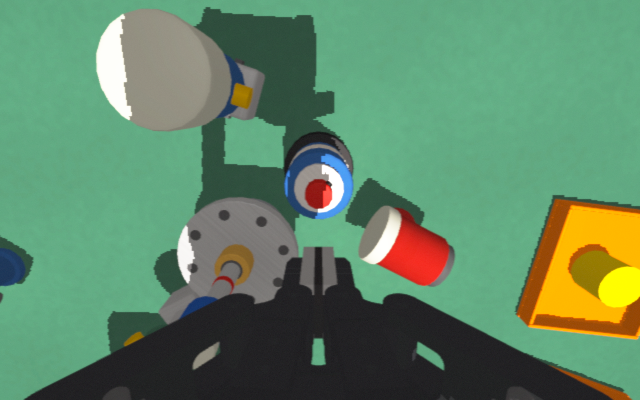

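The red nozzle is at (318,193), which puts it at (672,-40.5). It is below the shut fingers, so I'll descend.

```bash
python3 -m creep '[{"dp":[1,-1,30],"angular":[0,0,0],"fingers":0},{"dp":[1,-1,65],"angular":[0,0,0],"fingers":0},{"dp":[1,-1,100],"angular":[0,0,0],"fingers":0},{"dp":[1,-1,118],"angular":[0,0,0],"fingers":0},{"dp":[1,-1,124],"angular":[0,0,0],"fingers":0}]'
python3 -m creep '[{"dp":[0,0,1],"angular":[0,0,0],"fingers":0},{"dp":[0,0,2],"angular":[0,0,0],"fingers":0},{"dp":[0,0,4],"angular":[0,0,0],"fingers":0},{"dp":[0,0,6],"angular":[0,0,0],"fingers":0},{"dp":[0,0,6],"angular":[0,0,0],"fingers":0}]'; python3 look.py w7
```

```text
clock: 9.28
eef_pos: [669.8, -41.1, 164.4]
tcp_rot: [-3.141, 0.006, -0.002]
contact_force: [-0.9, -0.2, 0.8]
opening: 0.003
clock: 9.7
eef_pos: [673.2, -40.0, 163.3]
tcp_rot: [3.142, -0.002, -0.0]
contact_force: [-0.4, -0.3, -0.6]
opening: 0.004
[673.16056103 -40.03554309 163.27082657] [ 3.14152012e+00 -1.64918842e-03 -3.09890219e-04] [-0.37758908 -0.27599095 -0.58693503]
yel 631 371 19 57 [[612.8, -201.2], [628.3, -182.0], [664.6, -136.9]]
white 127 316 32 71 [[645.0, 54.8], [656.7, 43.7], [684.0, 17.6]]
white 435 289 20 44 [[660.0, -94.9], [669.9, -88.3], [693.0, -72.8]]
white 355 252 14 32 [[679.2, -56.1], [686.7, -54.1], [704.6, -49.4]]
red 463 297 41 142 [[655.9, -109.1], [666.2, -100.8], [690.5, -81.3]]
red 320 257 38 41 [[676.9, -40.0], [684.7, -39.9], [703.2, -39.6]]
orange 621 339 52 140 [[632.1, -191.0], [645.2, -173.1], [676.2, -130.8]]
orange 211 352 11 23 [[624.0, 15.5], [638.1, 9.1], [671.3, -6.1]]
```

View pics/w7.png

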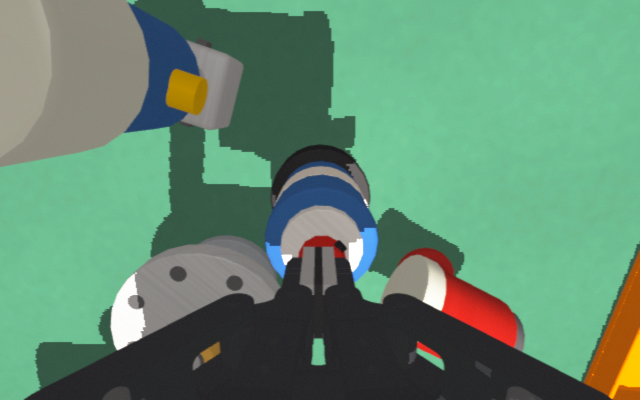

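The fingertips sit over the nozzle at (320,255). Pressing now.

```bash
python3 -m creep '[{"dp":[0,0,1],"angular":[0,0,0],"fingers":0},{"dp":[0,0,2],"angular":[0,0,0],"fingers":0},{"dp":[0,0,3],"angular":[0,0,0],"fingers":0},{"dp":[0,0,4],"angular":[0,0,0],"fingers":0},{"dp":[0,0,4],"angular":[0,0,0],"fingers":0}]'
python3 -m creep '[{"dp":[0,0,1],"angular":[0,0,0],"fingers":0},{"dp":[0,0,2],"angular":[0,0,0],"fingers":0},{"dp":[0,0,2],"angular":[0,0,0],"fingers":0}]'
```

```text
clock: 10.17
eef_pos: [673.1, -40.0, 158.7]
tcp_rot: [3.141, -0.001, -0.0]
contact_force: [-0.9, -0.6, 6.5]
opening: 0.0
clock: 10.42
eef_pos: [673.1, -40.0, 157.2]
tcp_rot: [3.141, -0.001, -0.0]
contact_force: [-1.0, -0.6, 7.6]
opening: 0.001
```

```bash
python3 -m creep '[{"dp":[0,0,1],"angular":[0,0,0],"fingers":0},{"dp":[0,0,2],"angular":[0,0,0],"fingers":0},{"dp":[0,0,2],"angular":[0,0,0],"fingers":0},{"dp":[0,0,2],"angular":[0,0,0],"fingers":0}]'
```

```text
clock: 10.75
eef_pos: [673.2, -40.0, 156.9]
tcp_rot: [3.141, -0.002, -0.0]
contact_force: [-6.9, -0.6, 19.5]
opening: 0.0
```

The nozzle is on its stop: 19.5 N and no further travel. I'll hold briefly, then lift.

```bash
python3 -m creep '[{"dp":[0,0,0],"angular":[0,0,0],"fingers":0},{"dp":[0,0,0],"angular":[0,0,0],"fingers":0},{"dp":[0,0,0],"angular":[0,0,0],"fingers":0},{"dp":[0,0,0],"angular":[0,0,0],"fingers":0}]'
python3 -m creep '[{"dp":[0,0,-4],"angular":[0,0,0],"fingers":0},{"dp":[0,0,-12],"angular":[0,0,0],"fingers":0},{"dp":[0,0,-40],"angular":[0,0,0],"fingers":0},{"dp":[0,0,-80],"angular":[0,0,0],"fingers":0},{"dp":[0,0,-115],"angular":[0,0,0],"fingers":0}]'
python3 -m creep '[{"dp":[0,0,-20],"angular":[0,0,0],"fingers":0},{"dp":[0,0,-20],"angular":[0,0,0],"fingers":0},{"dp":[0,0,-20],"angular":[0,0,0],"fingers":0}]'
python3 look.py w8
python3 - <<'E'
from h import *
a=cv2.imread("pics/w6.png")[140:240,260:380];b=cv2.imread("pics/w8.png")[140:240,260:380]
for n in("top","scene"): cv2.imwrite(f"pics/{n}8.png",optics.grab_frame(n))
cv2.imwrite("pics/cmp8.png",cv2.resize(np.hstack([a,b]),None,fx=3,fy=3))
E
```

```text
clock: 11.08
eef_pos: [673.2, -40.0, 156.9]
tcp_rot: [3.141, -0.002, -0.0]
contact_force: [-6.6, -0.7, 21.0]
opening: -0.001
clock: 11.5
eef_pos: [672.0, -39.8, 270.2]
tcp_rot: [-3.141, 0.002, -0.0]
contact_force: [1.3, 0.6, 0.7]
opening: -0.004
clock: 11.75
eef_pos: [673.1, -39.9, 290.6]
tcp_rot: [3.142, -0.002, -0.0]
contact_force: [0.6, -0.5, -0.2]
opening: -0.001
[673.13683388 -39.87384437 290.59279538] [ 3.14157601e+00 -2.34014933e-03 -1.46266908e-04] [ 0.63429708 -0.4769403  -0.24157261]
yel 609 281 46 73 [[594.6, -299.4], [603.9, -283.1], [625.8, -244.7]]
white 114 72 27 115 [[769.3, 115.0], [767.7, 105.4], [763.8, 82.7]]
white 385 244 18 62 [[630.7, -97.0], [637.7, -93.4], [654.3, -84.8]]
white 186 256 14 50 [[618.3, 77.0], [626.1, 69.8], [644.5, 52.7]]
white 325 193 36 44 [[676.1, -44.2], [680.3, -43.9], [690.2, -43.1]]
red 415 253 61 75 [[621.8, -124.0], [629.4, -118.7], [647.3, -106.1]]
red 320 197 26 28 [[672.4, -40.5], [676.8, -40.4], [687.3, -40.2]]
orange 595 273 130 142 [[603.1, -285.6], [611.9, -270.2], [632.6, -233.8]]
orange 235 268 32 42 [[607.5, 34.3], [616.0, 29.7], [636.0, 18.9]]
orange 603 277 47 72 [[599.0, -293.6], [608.0, -277.7], [629.3, -240.1]]
orange 605 391 7 66 [[473.4, -324.9], [490.3, -307.0], [530.1, -264.8]]
```

View pics/cmp8.png

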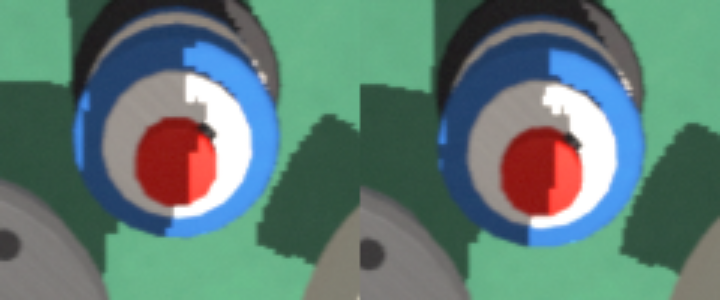

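View pics/scene8.png

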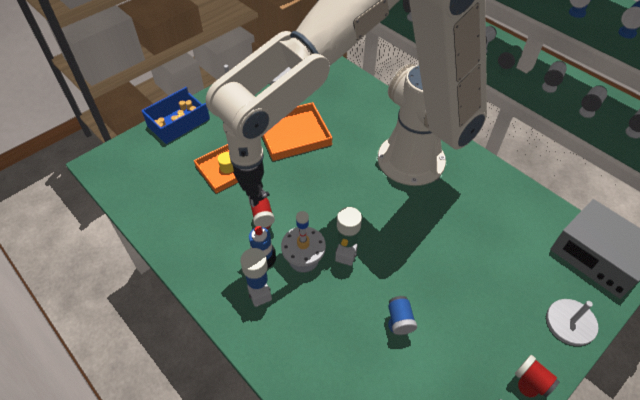

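The nozzle is back up: it is unchanged between the two crops, at (318,193) before and (320,197) after. Next, the probe.

```bash
python3 -m creep '[{"dp":[0,0,-30],"angular":[0,0,0],"fingers":0},{"dp":[-30,-20,-40],"angular":[0,0,0],"fingers":0},{"dp":[-62,-41,-40],"angular":[0,0,0],"fingers":0},{"dp":[-94,-62,-40],"angular":[0,0,0],"fingers":0},{"dp":[-126,-84,-40],"angular":[0,0,0],"fingers":0}]'
python3 -m creep '[{"dp":[-7,-4,0],"angular":[0,0,0],"fingers":0},{"dp":[-7,-4,0],"angular":[0,0,0],"fingers":0},{"dp":[-7,-4,0],"angular":[0,0,0],"fingers":0},{"dp":[-7,-4,0],"angular":[0,0,0],"fingers":0}]'; python3 look.py w9
```

```text
clock: 12.32
eef_pos: [544.6, 44.5, 327.6]
tcp_rot: [3.141, 0.003, -0.001]
contact_force: [0.6, 0.5, 0.3]
opening: -0.001
clock: 12.65
eef_pos: [540.5, 47.6, 328.7]
tcp_rot: [3.141, 0.0, -0.0]
contact_force: [-0.0, -0.1, -0.4]
opening: 0.002
[540.48108351  47.62100735 328.74327332] [ 3.14123215e+00  3.31171848e-04 -4.26220891e-04] [-0.04072593 -0.10424819 -0.39397271]
white 345 135 61 112 [[586.8, 24.2], [588.1, 25.5], [591.2, 28.7]]
white 278 155 38 56 [[569.3, 85.1], [571.6, 83.1], [577.0, 78.4]]
white 417 38 45 52 [[666.9, -34.1], [663.8, -29.6], [656.6, -18.9]]
white 466 116 17 70 [[603.8, -82.6], [604.2, -75.4], [605.1, -58.4]]
white 184 282 16 62 [[438.8, 185.5], [448.3, 178.0], [470.6, 160.3]]
red 493 134 61 73 [[587.7, -108.9], [589.0, -100.3], [592.0, -79.9]]
red 423 34 27 34 [[670.0, -38.7], [666.7, -33.9], [659.1, -22.6]]
orange 589 334 115 136 [[376.9, -242.9], [389.8, -226.9], [420.1, -189.2]]
orange 615 185 55 162 [[540.8, -231.1], [544.7, -215.7], [553.7, -179.5]]
```

View pics/w9.png

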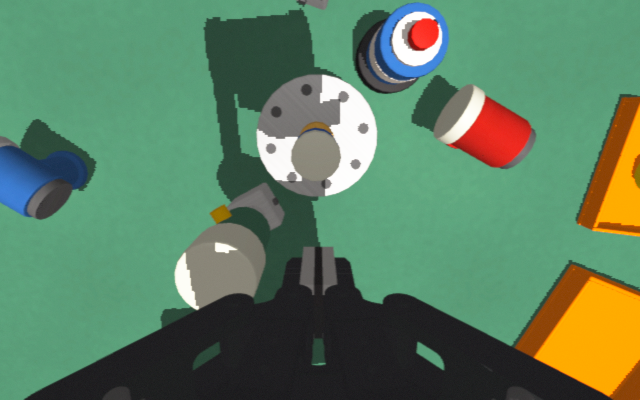

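Run:
```python
from h import *
im=cv2.imread("pics/w9.png")
cv2.imwrite("pics/w9z.png",cv2.resize(im[60:210,240:400],None,fx=4,fy=4,interpolation=cv2.INTER_CUBIC))
p=np.load("pics/w9.npy");c=cam("wrist",dict(eef_pos=p[:3],tcp_rot=p[3:]))
for z in(232,238,245):print(z,onz(c,316.5,156,z))
print("flange",onz(c,317,135,88))
im=cv2.imread("pics/scene8.png");cv2.imwrite("pics/s8z.png",cv2.resize(im[200:280,265:345],None,fx=7,fy=7,interpolation=cv2.INTER_CUBIC))
```

```text
232 [577.66228298  49.75479549 232.        ]
238 [578.49408421  49.72652278 238.        ]
245 [579.46451897  49.69353796 245.        ]
flange [581.24197182  49.87359953  88.        ]
```

View pics/w9z.png

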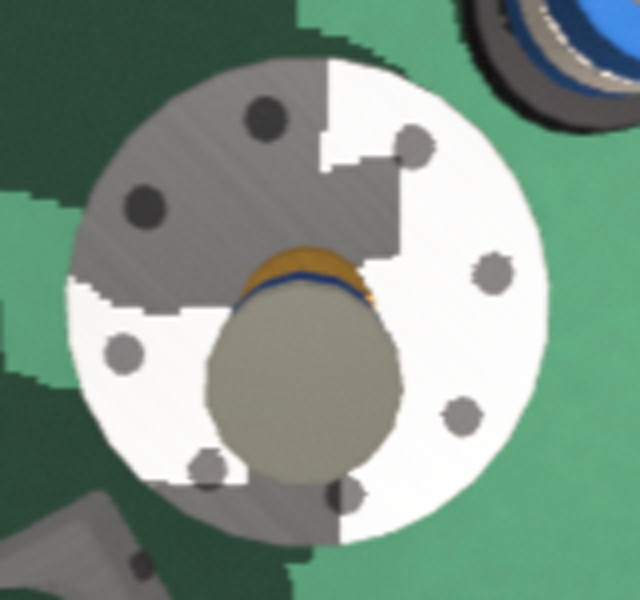

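View pics/s8z.png

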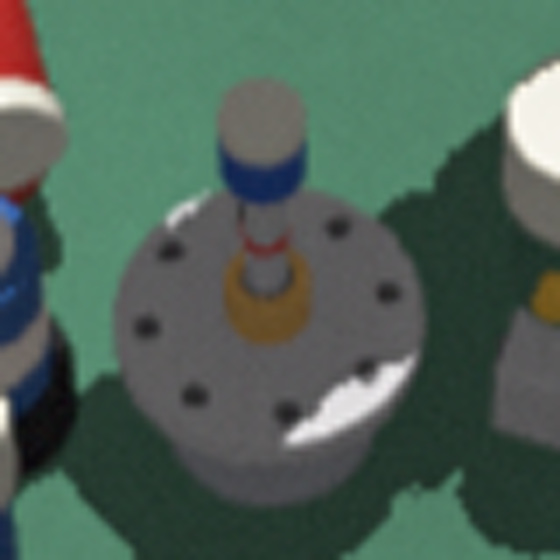

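The head's top ellipse is centred at (316,155), which puts the stem axis at about (579,49.7), with the head top around z 235-240.

```bash
python3 -m creep '[{"dp":[20,-1,0],"angular":[0,0,0],"fingers":0},{"dp":[38,-2,10],"angular":[0,0,0],"fingers":0},{"dp":[38,-2,40],"angular":[0,0,0],"fingers":0},{"dp":[38,-2,66],"angular":[0,0,0],"fingers":0},{"dp":[38,-2,70],"angular":[0,0,0],"fingers":0}]'
python3 -m creep '[{"dp":[0,0,0],"angular":[0,0,0],"fingers":0},{"dp":[0,0,0],"angular":[0,0,0],"fingers":0},{"dp":[0,0,0],"angular":[0,0,0],"fingers":0}]'
python3 look.py w10
```

```text
clock: 13.12
eef_pos: [576.2, 49.1, 254.1]
tcp_rot: [3.141, 0.007, -0.001]
contact_force: [-0.9, -0.2, -0.2]
opening: -0.002
clock: 13.37
eef_pos: [578.8, 49.9, 260.9]
tcp_rot: [-3.141, -0.002, -0.001]
contact_force: [-0.1, 0.1, 0.4]
opening: -0.001
[578.82098075  49.92893202 260.93096241] [-3.14139201e+00 -2.32237906e-03 -5.51763918e-04] [-0.12018547  0.14869145  0.38406592]
white 360 181 55 107 [[598.0, 20.1], [601.6, 22.2], [610.0, 27.3]]
white 270 177 42 53 [[600.4, 86.2], [603.8, 83.7], [611.9, 77.8]]
white 442 77 54 61 [[669.2, -32.3], [667.8, -26.4], [664.4, -12.7]]
white 494 162 26 73 [[612.3, -75.9], [614.8, -66.9], [620.9, -46.0]]
white 324 9 22 24 [[710.3, 47.4], [705.9, 47.6], [695.8, 48.2]]
red 528 182 70 82 [[597.5, -102.9], [601.1, -92.1], [609.6, -66.7]]
red 451 75 34 41 [[670.6, -38.3], [669.1, -32.0], [665.5, -17.3]]
orange 606 360 70 89 [[440.8, -196.4], [455.5, -179.0], [489.9, -138.1]]
orange 629 253 25 91 [[541.3, -190.7], [548.8, -173.7], [566.7, -133.7]]
orange 318 186 34 37 [[593.8, 50.7], [597.7, 50.7], [606.8, 50.7]]
```

View pics/w10.png

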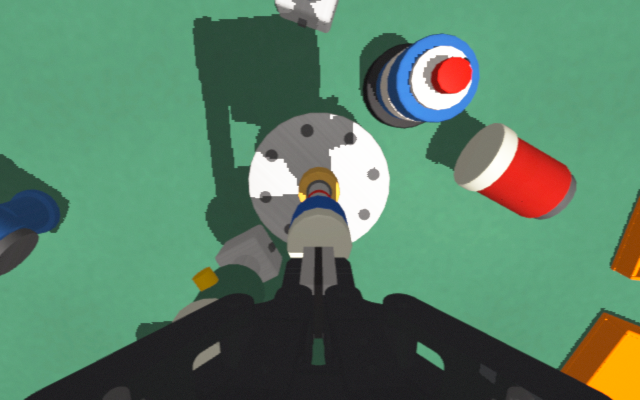

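The fingers are centred over the head at (319,232). I'll push down gently.

```bash
python3 -m creep '[{"dp":[0,0,4],"angular":[0,0,0],"fingers":0},{"dp":[0,0,8],"angular":[0,0,0],"fingers":0},{"dp":[0,0,12],"angular":[0,0,0],"fingers":0},{"dp":[0,0,16],"angular":[0,0,0],"fingers":0},{"dp":[0,0,20],"angular":[0,0,0],"fingers":0}]'
python3 -m creep '[{"dp":[0,0,4],"angular":[0,0,0],"fingers":0},{"dp":[0,0,8],"angular":[0,0,0],"fingers":0},{"dp":[0,0,12],"angular":[0,0,0],"fingers":0},{"dp":[0,0,16],"angular":[0,0,0],"fingers":0},{"dp":[0,0,20],"angular":[0,0,0],"fingers":0}]'
python3 -m creep '[{"dp":[0,0,3],"angular":[0,0,0],"fingers":0},{"dp":[0,0,6],"angular":[0,0,0],"fingers":0},{"dp":[0,0,8],"angular":[0,0,0],"fingers":0},{"dp":[0,0,10],"angular":[0,0,0],"fingers":0},{"dp":[0,0,10],"angular":[0,0,0],"fingers":0}]'
python3 -m creep '[{"dp":[0,0,0],"angular":[0,0,0],"fingers":0},{"dp":[0,0,0],"angular":[0,0,0],"fingers":0},{"dp":[0,0,0],"angular":[0,0,0],"fingers":0}]'
python3 look.py w11
python3 - <<'E'
from h import *
im=optics.grab_frame("scene");cv2.imwrite("pics/s11.png",im);cv2.imwrite("pics/s11z.png",cv2.resize(im[200:280,265:345],None,fx=7,fy=7,interpolation=cv2.INTER_CUBIC))
E
```

```text
clock: 13.83
eef_pos: [577.5, 50.1, 238.9]
tcp_rot: [3.142, 0.0, -0.0]
contact_force: [0.5, 0.6, -0.1]
opening: -0.003
clock: 14.25
eef_pos: [577.6, 50.1, 219.4]
tcp_rot: [-3.142, 0.0, -0.0]
contact_force: [-2.3, 0.3, 5.7]
opening: 0.001
clock: 14.67
eef_pos: [577.6, 50.1, 209.0]
tcp_rot: [-3.142, 0.0, -0.0]
contact_force: [-0.2, -0.7, 0.4]
opening: 0.002
clock: 14.92
eef_pos: [577.6, 50.1, 209.1]
tcp_rot: [-3.142, 0.0, -0.0]
contact_force: [-0.1, 0.3, 0.2]
opening: 0.003
[577.63927607  50.1001217  209.12110412] [-3.14157647e+00  1.42407274e-04 -1.90872191e-04] [-0.0666152   0.33119212  0.19270247]
white 369 191 62 140 [[601.9, 21.7], [606.0, 24.3], [615.8, 30.5]]
white 473 67 67 78 [[668.7, -30.1], [666.9, -22.8], [662.5, -5.7]]
white 259 191 36 66 [[601.8, 85.4], [605.9, 82.3], [615.7, 75.1]]
white 528 169 37 84 [[614.5, -68.1], [617.5, -57.5], [624.6, -32.3]]
red 569 194 82 100 [[600.0, -94.7], [604.3, -81.6], [614.5, -50.9]]
red 488 63 44 57 [[670.4, -37.8], [668.4, -29.8], [663.7, -11.1]]
orange 624 376 38 68 [[471.4, -159.1], [487.2, -140.2], [524.5, -95.9]]
orange 319 200 44 47 [[596.0, 50.7], [600.7, 50.7], [611.6, 50.8]]
```

View pics/w11.png

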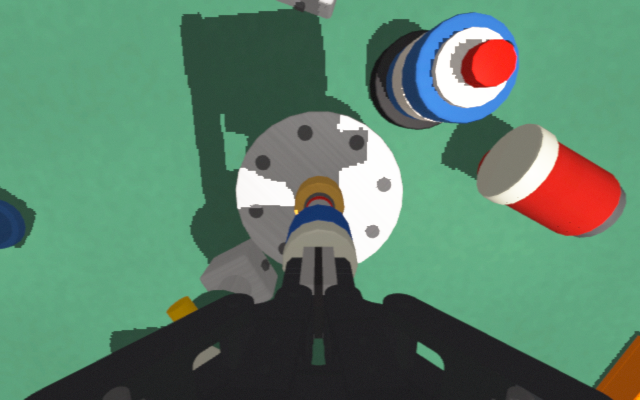

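View pics/s11z.png

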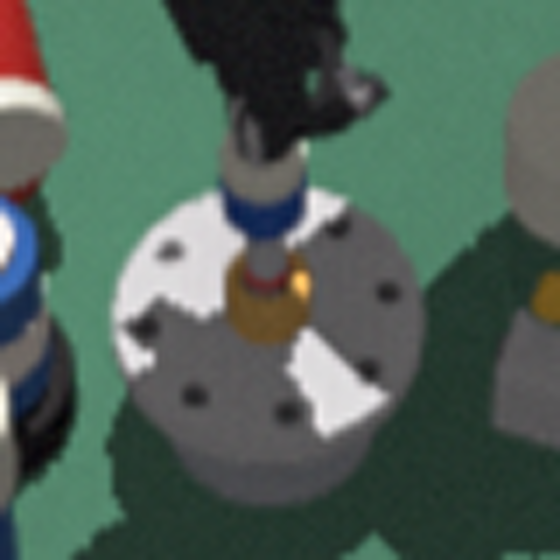

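The band at scene-crop (268,280) is still just above the gland face. I have about 7 mm left to go by the TCP height.

```bash
python3 -m creep '[{"dp":[0,0,2],"angular":[0,0,0],"fingers":0},{"dp":[0,0,4],"angular":[0,0,0],"fingers":0},{"dp":[0,0,6],"angular":[0,0,0],"fingers":0},{"dp":[0,0,6],"angular":[0,0,0],"fingers":0},{"dp":[0,0,6],"angular":[0,0,0],"fingers":0}]'
python3 -m creep '[{"dp":[0,0,0],"angular":[0,0,0],"fingers":0},{"dp":[0,0,0],"angular":[0,0,0],"fingers":0}]'
```

```text
clock: 15.43
eef_pos: [577.7, 50.1, 203.3]
tcp_rot: [-3.142, -0.0, -0.0]
contact_force: [-0.2, -0.0, 1.5]
opening: 0.004
clock: 15.6
eef_pos: [577.8, 50.1, 203.3]
tcp_rot: [-3.142, -0.0, -0.0]
contact_force: [0.8, -0.6, 1.2]
opening: 0.004
```

```bash
python3 look.py w12 | head -1
python3 - <<'E'
from h import *
im=cv2.imread("pics/w12.png"); cv2.imwrite("pics/w12z.png",cv2.resize(im[170:240,280:360],None,fx=8,fy=8,interpolation=cv2.INTER_CUBIC))
p=np.load("pics/w12.npy");c=cam("wrist",dict(eef_pos=p[:3],tcp_rot=p[3:]))
ax=np.array([577.8,50.1])
for nm,z,rad in(("gland far",115,19),("gland stem edge",115,9),("stem",116.3,9),("bandtop",119.3,9),("head under",161.3,18),("head under near",161.3,18),("headtop",203.3,18)):
    print(nm,proj(c,[ax[0]+rad,ax[1],z]).round(1),((proj(c,[ax[0]+rad,ax[1],z])-[280,170])*8).round())
E
```

```text
[577.78464242  50.09594663 203.2784267 ] [-3.14154955e+00 -2.30986948e-04 -2.61143629e-04] [ 0.80894548 -0.62913838  1.20668157]
gland far [319.5 183.5] [316. 108.]
gland stem edge [319.5 197.3] [316. 218.]
stem [319.5 197.7] [316. 222.]
bandtop [319.5 198.8] [316. 231.]
head under [319.8 202.8] [318. 262.]
head under near [319.8 202.8] [318. 262.]
headtop [320.2 228. ] [322. 464.]
```

View pics/w12z.png

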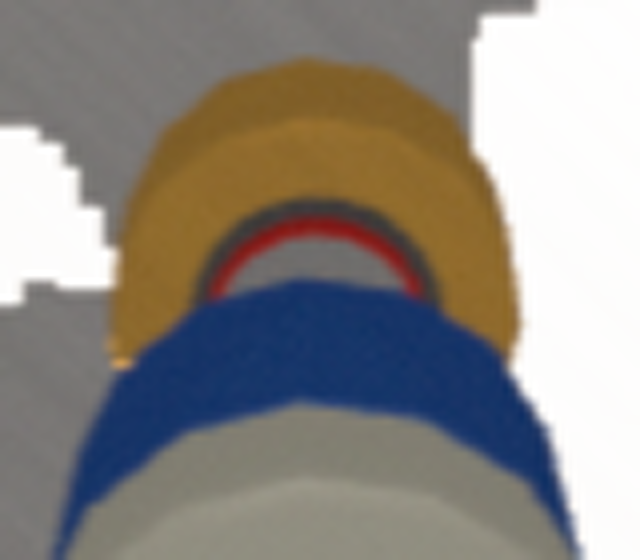

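The thin red band is visible just inside the gland ring at crop (310,228), about 2 px tall. That matches being roughly 1.3 mm high.

```bash
python3 -m creep '[{"dp":[0,0,0.6],"angular":[0,0,0],"fingers":0},{"dp":[0,0,1.3],"angular":[0,0,0],"fingers":0},{"dp":[0,0,1.3],"angular":[0,0,0],"fingers":0},{"dp":[0,0,1.3],"angular":[0,0,0],"fingers":0},{"dp":[0,0,1.3],"angular":[0,0,0],"fingers":0}]'
```

```text
clock: 16.07
eef_pos: [577.8, 50.1, 202.2]
tcp_rot: [-3.142, -0.0, -0.0]
contact_force: [0.2, 0.5, 4.7]
opening: 0.004
```

Now 202.2 against a target of 202. I'll back off and check in the pictures.

```bash
python3 -m creep '[{"dp":[0,0,-5],"angular":[0,0,0],"fingers":0},{"dp":[0,0,-25],"angular":[0,0,0],"fingers":0},{"dp":[0,0,-60],"angular":[0,0,0],"fingers":0},{"dp":[0,0,-95],"angular":[0,0,0],"fingers":0},{"dp":[0,0,-120],"angular":[0,0,0],"fingers":0}]'
python3 -m creep '[{"dp":[-40,0,0],"angular":[0,0,0],"fingers":0},{"dp":[-80,0,0],"angular":[0,0,0],"fingers":0},{"dp":[-120,0,0],"angular":[0,0,0],"fingers":0},{"dp":[-150,0,0],"angular":[0,0,0],"fingers":0},{"dp":[-150,0,0],"angular":[0,0,0],"fingers":0}]'
python3 -m creep '[{"dp":[0,0,0],"angular":[0,0,0],"fingers":0},{"dp":[0,0,0],"angular":[0,0,0],"fingers":0},{"dp":[0,0,0],"angular":[0,0,0],"fingers":0}]'
python3 look.py w13
python3 - <<'E'
from h import *
im=optics.grab_frame("scene");cv2.imwrite("pics/s13.png",im);cv2.imwrite("pics/s13z.png",cv2.resize(im[200:280,265:345],None,fx=7,fy=7,interpolation=cv2.INTER_CUBIC))
cv2.imwrite("pics/top13.png",optics.grab_frame("top"))
c=cam("scene"); t=cam("top")
for z,rr in((115,0),(115,19),(202,0),(202,18)):print(z,rr,((proj(c,[578.5,50,z])-[265,200])*7).round(), proj(t,[578.5,50,z]).round(1))
E
```

```text
clock: 16.48
eef_pos: [578.0, 50.1, 324.8]
tcp_rot: [-3.141, -0.001, -0.0]
contact_force: [0.5, 2.0, 0.3]
opening: 0.0
clock: 16.9
eef_pos: [422.3, 49.9, 321.7]
tcp_rot: [3.141, 0.003, 0.0]
contact_force: [1.6, -0.7, 1.0]
opening: 0.001
clock: 17.15
eef_pos: [428.7, 50.2, 322.1]
tcp_rot: [-3.142, -0.001, -0.0]
contact_force: [-0.2, 0.4, -0.5]
opening: -0.002
[428.7066355   50.16620364 322.13250105] [-3.14155132e+00 -5.58190728e-04 -2.84544051e-04] [-0.22631876  0.39300788 -0.52142235]
white 352 42 60 106 [[550.9, 23.5], [548.0, 25.1], [541.2, 28.7]]
white 474 14 15 48 [[571.5, -74.0], [567.4, -67.0], [557.9, -50.4]]
white 224 151 41 75 [[461.5, 135.8], [463.6, 131.1], [468.5, 119.9]]
white 269 6 13 44 [[577.5, 90.5], [573.0, 88.3], [562.7, 83.1]]
white 162 150 8 45 [[462.2, 191.3], [464.3, 183.4], [469.2, 164.9]]
red 508 31 58 103 [[559.7, -103.0], [556.3, -94.4], [548.3, -74.0]]
orange 588 292 115 168 [[320.6, -221.3], [330.6, -206.0], [354.2, -170.0]]
orange 625 110 33 120 [[497.5, -214.6], [497.6, -199.7], [497.8, -164.6]]
orange 317 30 28 33 [[560.2, 52.0], [556.7, 52.0], [548.7, 51.9]]
115 0 [260. 275.] [306.7 171.9]
115 19 [260. 275.] [306.7 171.9]
202 0 [256. 158.] [305.8 167.9]
202 18 [256. 158.] [305.8 167.9]
```

View pics/w13.png

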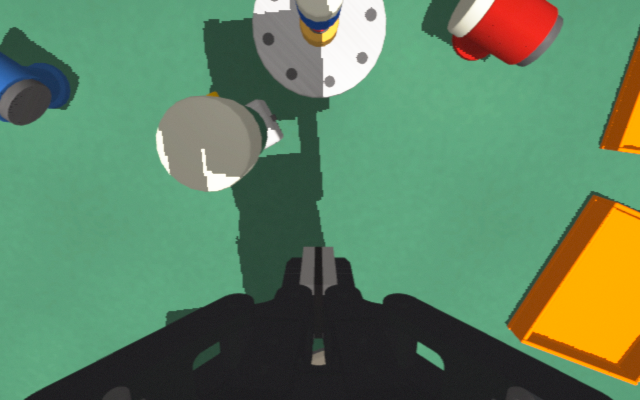

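View pics/s13z.png

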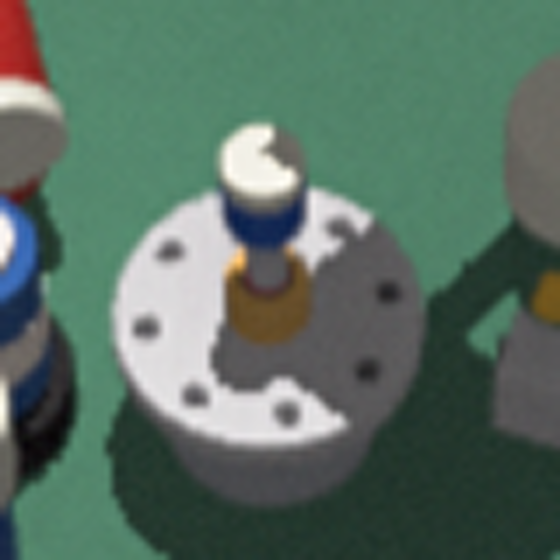

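View pics/top13.png

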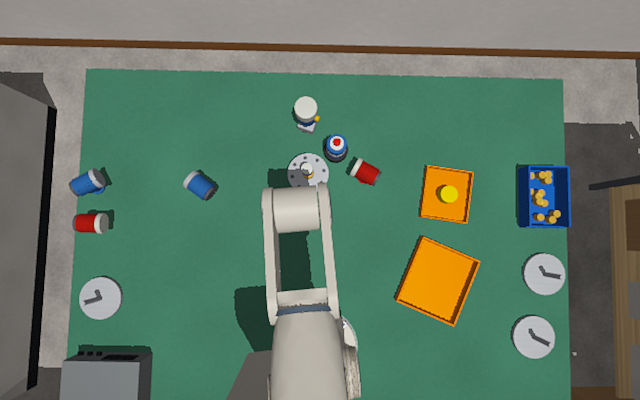

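Run:
```python
from h import *
im=cv2.imread("pics/w13.png");cv2.imwrite("pics/w13z.png",cv2.resize(im[0:60,280:360],None,fx=8,fy=8,interpolation=cv2.INTER_CUBIC))
```

```text
(no output)
```

View pics/w13z.png

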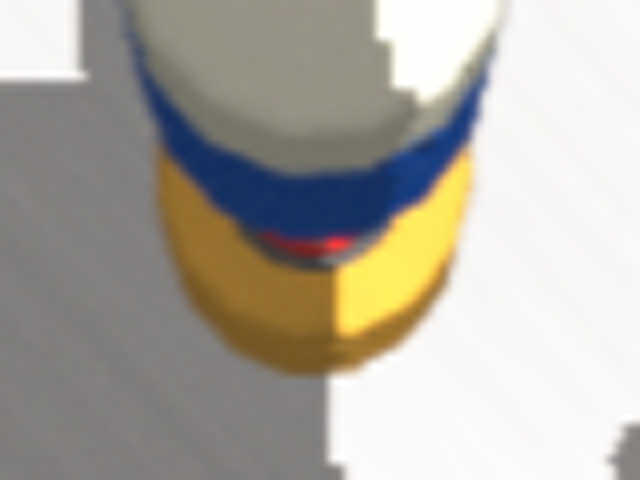

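The red band shows as a thin strip at the gland face at crop (310,243), as expected. Handing in.

```bash
python3 -c "
from rig import r
print(r.sign_off(), r.sense()['clock'])"
```

```text
the job is handed in; nothing more can be done
the job is handed in; nothing more can be done
```

I did all three steps in the order asked and handed the job in at about 17 s.

- **Overcap:** it stands upright near the centre of the smaller orange tray. I measured that tray at about 157 x 178 mm, which fits the 160 x 180 given; the other orange tray is clearly larger.
- **Nozzle:** I pressed it until it stopped. The fingertip read z = 156.9 mm against 157 nominal, and the force rose to about 20 N with no more travel. After I lifted off, the before-and-after pictures show it back up.
- **Probe:** I pushed the head down until the fingertip read z = 202.2 mm, against 202 for the band level with the gland face. The pictures show only the upper part of the band at the face. They were not sharp enough to check the last millimetre, so that depth rests on the arm's own reading.
- **Bystanders:** in the last top picture, the tall blue transmitter and the red and blue housings look unmoved. The arm hides the green one there, but the wrist camera shows it standing upright about where it was.

One disagreement: the cameras' positions differed by a few mm (for example, the overcap between the top and wrist cameras). I used the wrist-camera positions for grasping and pressing.

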